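# Snap the lid clips of the packed sufuria shut

### The arm

A 6-joint arm with a two-finger parallel gripper is mounted at the origin on the work surface. World frame = base frame: x ahead of the robot, y to its left, z up, the work surface at z = 0. Lengths are in m, angles in rad, forces in N, time in s.
With the tool pointing down it reaches from about 0.225 to 0.875 m from the base axis. Payload 3.4 kg.
Tool frame: the origin (TCP) lies at the very end of the fingers, on their centre line; the grasp point (between the pads) lies 19 mm behind it; z points along the fingers, y is the direction in which the jaws open and shut (so a half turn about z gives the same grasp; the last joint's range is limited). The gripper opens to 85 mm and grips with 20 to 120 N. Pads are 22 mm wide; open, the fingers measure 114 mm over their backs; the gripper's body (76 mm by 85 mm) begins 54 mm behind the grasp point. The pads swing forward as they close: fully open they stand 13 mm farther back than shut.
Start: joints at [-1.363, 0.276, 1.505, -0, 1.361, -0.121], TCP at [0.186, -0.544, 0.231] pointing down, gripper open.
Joint ranges: [-2.89, 2.89], [-0.75, 2.08], [0.22, 2.7], [-1.18, 4.32], [0.11, 2.71], [-2.7, 2.7]. Speed limits (rad/s): [2.57, 2.57, 3.14, 3.14, 3.14, 3.14].

### API

Orientations are given as a unit quaternion [w, x, y, z].
In Python, from rig import manip, viewer, job gives the robot as it stands.
- The arm moves only by the shell command python3 -m crank 'ROWS' [OPENING] [FORCE]. ROWS is JSON, a list of rows, each a list of 6 numbers: the shift along the tool's x, y, z in m, then the turn, a rotation vector about the tool's x, y, z in degrees. In form: [[dx, dy, dz, rx, ry, rz], ...]. A call has 1 to 20 rows; each row is the pose to reach, as a shift and turn from the pose measured when the call began, along the tool's axes at that moment; what a row does not reach only later rows make up. A row lasts 1/8 s, in which the tool goes at most 62.5 mm and 10.7 degrees, less where a joint would pass 70% of its speed; a pose out of reach is approached as far as the arm can. A call with a gripper value outside its range is refused whole. OPENING is the opening, from 0 (shut) to 1 (fully open), set as the call begins (- or left out, the last holds). The fingers move at their own pace and stop on an object; FORCE is the grip in N (left out, the last holds). Time passes only in rows, so rows that repeat a pose let the fingers close. It gives the time, the measured TCP pose, the force and the opening at its end, in the units of the state.
- manip.get_state(): the state, without advancing time (a new reading comes with each control period).
- viewer.get_image(name): name is "side" or "top"; returns a dict with "frame" (420x560x3 uint8, blue, green, red), "range_z" (420x560 float32, m along the optical axis (not along the pixel's ray), 0 where there is no reading), "intrinsics" (3x3 intrinsics, pixels), "world_from_camera" (4x4, takes a point from camera to world coordinates). Camera axes: x right, y up, looking along -z (the intrinsics and any distortion apply to the point x, -y, -z); pixel columns grow to the right and rows downward; lengths in m; the calibration is good to about 2 mm. A picture is of the moment at which its call begins.
- job.sign_off(): hands the job in, once; it reports no verdict.
The state is a dict: "clock": time; "qpos": joint angles; "qd": joint speeds; "effort": joint torques, N m; "position": TCP position; "ee_rot": TCP orientation; "contact_force": force on the tool from outside, world axes, zero at the start; "moment": the same for the moment, N m; "width": finger opening in m.
Only numpy, scipy, OpenCV 4.12 (cv2) and the standard library are available. Lean on these libraries where they do the work, as an engineer would, in place of code of your own. Each camera call takes 0.05 s, during which the arm holds its last target. There are 200 camera calls.

### The job

The food in the lidded aluminium sufuria is ready to be carried out, but the two clips of its lid are still open. With the fingertips push each clip lever down and over its dead point, so that it snaps shut and hangs against the side of the pot. Only push: leave the pot standing where it is, neither lifted nor shoved about, and do not disturb the other things on the ledge.

Things in the scene. Friction and masses are not known exactly. Their poses are not given: they have to be found in the camera images.
- pot: Full aluminium cooking pot (sufuria), 200 mm across, standing loose on the ledge (2 to 3 kg), lid on. Origin at the centre of its underside, z up. Rim 100 mm high, lid to 112 mm, its black knob (36 mm across) to 134 mm. Steel loop handles on its +x and -x sides reach 134 mm from the axis; one lid clip sits on its +y side, one on its -y side.
- clip_left (a joint): Lever of the over-centre lid clip on the pot's +y side (robot's left), rad. 0 = open, as it starts: lever sticks out from the pot, 15 deg above level. Grows as it is pushed down; dead point at 1.05 (lever 45 deg below level); 1.69 = shut, hanging 8 deg off the wall. Before the dead point it springs back up, past it it snaps shut by itself and stays. Needs about 10 N 36 mm from the hinge.
- clip_right (a joint): The same kind of lever on the pot's -y side (robot's right): 0 = open, 1.05 = dead point, 1.69 = shut.
- left_hinge (a point): Hinge of the left lever: in the middle of its hinge pin, on the outside of the pot wall, 110 mm from the pot's axis and 72 mm above the ledge. The hinge pin is level and parallel to the wall.
- left_tab (a point): Point to push on the left lever, 36 mm from the hinge, at half the thickness of the flat steel thumb tab. The tab is 26 mm wide, 4.5 mm thick, runs from 20 to 46 mm from the hinge and ends in a rolled edge at 50 mm. While the lever is open this point lies straight outward from the hinge, away from the pot.
- right_hinge (a point): Hinge of the right lever, as for the left one.
- right_tab (a point): Point to push on the right lever, as for the left one.
- cup: Blue plastic cup, 76 mm across, 95 mm tall, upright close behind the pot. Origin at the centre of its underside. Bystander.
- tongs: Steel tongs, 250 mm long, 50 mm across the tips, lying flat (20 mm high) to the right of the pot. Origin about half-way along, on the underside. Bystander.
- matchbox: Matchbox 52 x 36 x 14 mm, lying flat. Origin at the centre of its underside. Bystander.
- small_sufuria: Small empty aluminium pot, 150 mm across, 70 mm tall, without lid. Origin at the centre of its underside. Bystander.
- plate: White enamel plate, 170 mm across, 22 mm high. Origin at the centre of its underside. Bystander.
- flask: Vacuum flask, 108 mm across, 245 mm tall, upright. Origin at the centre of its underside. Bystander.

How it is judged:
At the end, for the whole second after the job is handed in: Both clip levers are snapped shut (joint above 1.6 rad of 1.69), the pot stands flat and at rest within 30 mm of where it began, and the cup (upright), tongs, matchbox, small sufuria, plate and flask are each within 30 mm of where they began (value of joint each of clip_left, clip_right above 1.6 rad and distance of each of pot, cup, tongs, matchbox, small_sufuria, plate, flask from where it was at the start of the episode below 0.03 m and angle between pot's own z axis and vertical below 0.05 rad and linear speed of pot below 0.01 m/s and angle between cup's own z axis and vertical below 0.1 rad); the robot touches nothing.
It fails at once if the pot is shoved more than 30 mm, tipped or lifted (distance of pot from where it was at the start of the episode above 0.03 m or angle between pot's own z axis and vertical above 0.12 rad or height (world z) of pot above 0.012 m).
It fails at once if a bystander is lifted, knocked over or moved more than 30 mm (distance of any of cup, tongs, matchbox, small_sufuria, plate, flask from where it was at the start of the episode above 0.03 m or angle between cup's own z axis and vertical above 0.5 rad).
It also fails if it takes over 40 s, if anything falls off the work surface, if the arm or the gripper's body presses on something with over 40 N, if the wrist force passes 120 N, or if a joint passes its speed limit or range.

## Working session

There is one attempt and no reset: what is moved stays moved. The work goes in short steps, Python scripts to look and compute and a shell command to move; the robot and the scene stay as the last step left them, time stands still between calls to the robot, and variables do not carry over. Pictures are saved under pics/ and viewed, about 8 in all and at most 12, crops included, and the job is handed in when it is done.

```bash
mkdir -p pics
cat > h.py <<'E'
import numpy as np, cv2
from rig import manip, viewer, job
def grab(n,tag):
    d=viewer.get_image(n); cv2.imwrite(f'pics/{tag}.png',d['frame']); np.savez(f'pics/{tag}.npz',**d); return d
def cloud(d):
    z=d['range_z'].astype(float);K=d['intrinsics'];h,w=z.shape
    u,v=np.meshgrid(np.arange(w),np.arange(h))
    P=np.stack([(u-K[0,2])/K[0,0]*z,-(v-K[1,2])/K[1,1]*z,-z,np.ones_like(z)],-1)
    W=(P@np.array(d['world_from_camera']).T)[...,:3]; W[z==0]=np.nan; return W
E
python3 - <<'E'
from h import *
np.set_printoptions(precision=4,suppress=True)
for n in('side','top'):
    d=grab(n,n+'0');print(n,d.keys(),d['intrinsics'],d['world_from_camera'])
print(manip.get_state())
E
```

```text
side dict_keys(['frame', 'range_z', 'intrinsics', 'world_from_camera']) [[442.0342   0.     272.1274]
 [  0.     442.0342 213.7188]
 [  0.       0.       1.    ]] [[-0.8457  0.4006 -0.3526  0.1937]
 [-0.5335 -0.6159  0.5797  0.6397]
 [ 0.0151  0.6783  0.7346  0.8523]
 [ 0.      0.      0.      1.    ]]
top dict_keys(['frame', 'range_z', 'intrinsics', 'world_from_camera']) [[425.7017   0.     277.433 ]
 [  0.     425.7017 200.995 ]
 [  0.       0.       1.    ]] [[-0.0216  0.9986 -0.048   0.4945]
 [-0.9998 -0.0219 -0.0044  0.0098]
 [-0.0055  0.0479  0.9988  1.1071]
 [ 0.      0.      0.      1.    ]]
{'clock': 0.1, 'qpos': array([-1.363 ,  0.2765,  1.506 , -0.    ,  1.3607, -0.121 ]), 'qd': array([-0.0013, -0.0031, -0.0022,  0.0005,  0.0004,  0.0002]), 'effort': array([  0.0012, -41.77  , -24.6406,  -0.0001,   0.0058,  -0.    ]), 'position': array([ 0.1856, -0.5437,  0.2305]), 'ee_rot': array([-0.0008,  0.9865,  0.1637, -0.    ]), 'contact_force': array([-0.9246, -0.4778,  0.5844]), 'moment': array([-0.006 , -0.0275,  0.0301]), 'width': 0.08554413059438351}
```

View pics/top0.png

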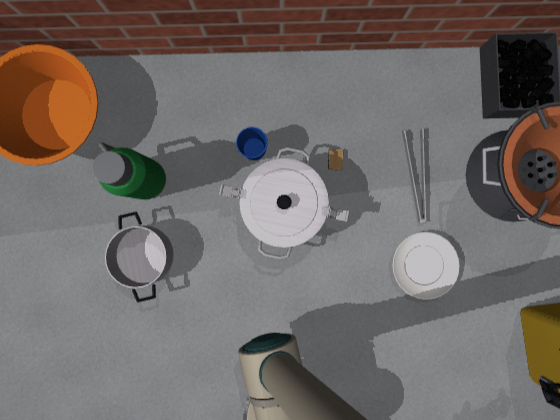

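View pics/side0.png

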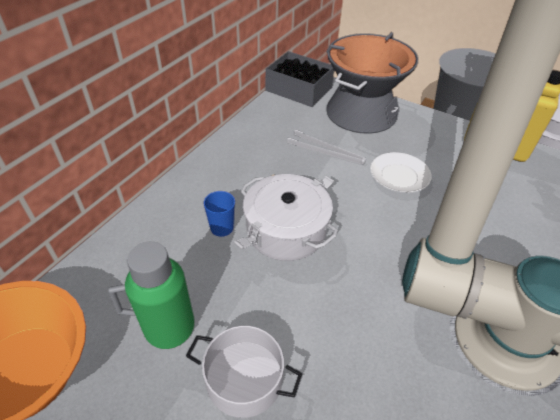

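The top view shows the pot knob at about (284,202), the left tab at (229,190) and the right tab at (340,214). The pot is turned by about 12°, the cup is at (252,143) and the matchbox at (336,158). Next I measure the tabs with the depth image.

Run:
```python
from h import *
np.set_printoptions(precision=4,suppress=True)
d=dict(np.load('pics/top0.npz'));W=cloud(d);g=d['frame']
k=(W[...,2]>.122)&(W[...,2]<.145)&(np.hypot(W[...,0]-.48,W[...,1])<.08)
print('knob',k.sum(),W[k].mean(0))
lid=(W[...,2]>.095)&(W[...,2]<.12)&(np.hypot(W[...,0]-.48,W[...,1])<.14)
P=W[lid];c,r=cv2.minEnclosingCircle(P[:,:2].astype(np.float32));print('lid',c,r)
kn=W[k].mean(0)
R=np.linalg.norm(W[...,:2]-kn[:2],axis=-1)
for s,n in((1,'L'),(-1,'R')):
    m=(R>.112)&(R<.175)&(W[...,2]>.05)&(W[...,2]<.12)&(s*(W[...,1]-kn[1])>.1)
    Q=W[m];D=Q.mean(0)-kn;print(n,len(Q),Q.mean(0),'az',np.degrees(np.arctan2(D[1],D[0])),'R',R[m].min(),R[m].max(),Q[:,2].min(),Q[:,2].max())
    for a in np.arange(.112,.172,.008):
        q=Q[(R[m]>a)&(R[m]<a+.008)]
        if len(q):print('  %.3f'%a,len(q),q.mean(0))
v,u=200,284
im=cv2.resize(g[100:270,190:390],None,fx=4,fy=3.5*4/3.5);cv2.imwrite('pics/c.png',im[:600])
```

```text
knob 177 [ 0.5407 -0.0004  0.1322]
lid (0.5295678973197937, 0.001166030764579773) 0.11363768577575684
L 206 [0.5803 0.1303 0.0826] az 73.14413551366899 R 0.11316680875908915 0.1745670202526795 0.05958676422275899 0.10279919186651432
  0.112 25 [0.5677 0.1131 0.0771]
  0.120 29 [0.5696 0.1202 0.0774]
  0.128 35 [0.5711 0.1284 0.081 ]
  0.136 35 [0.5727 0.1359 0.0833]
  0.144 41 [0.5749 0.1439 0.085 ]
  0.152 25 [0.5792 0.1485 0.0893]
  0.160 8 [0.6685 0.1029 0.0869]
  0.168 8 [0.6761 0.1062 0.0855]
R 189 [ 0.5098 -0.1337  0.0826] az -103.08590154352305 R 0.11238566240051309 0.15818987562606174 0.06937021087981643 0.10295555003064027
  0.112 26 [ 0.5142 -0.1142  0.0789]
  0.120 26 [ 0.5135 -0.1208  0.0779]
  0.128 33 [ 0.511  -0.1289  0.0808]
  0.136 37 [ 0.5083 -0.1362  0.0826]
  0.144 39 [ 0.5073 -0.1445  0.085 ]
  0.152 28 [ 0.5059 -0.1509  0.089 ]
```

View pics/c.png

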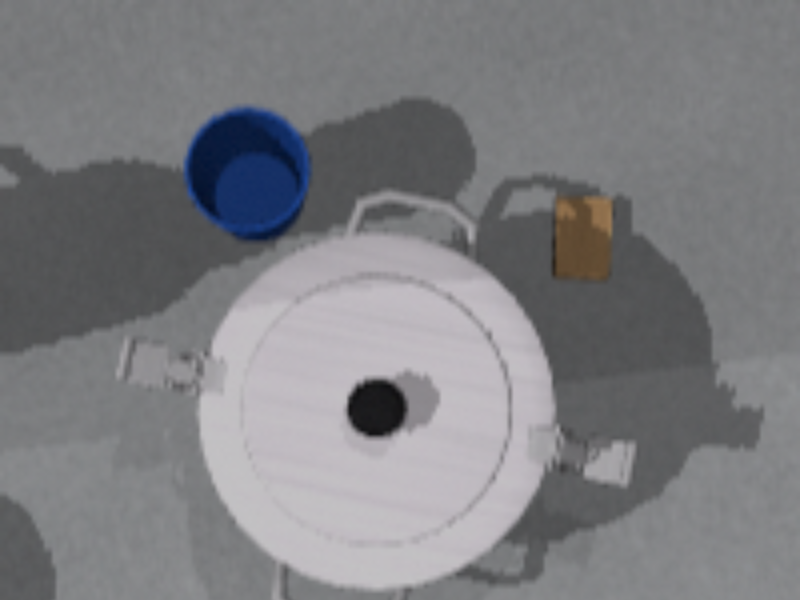

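Measured: the pot axis is at (0.541, 0.000) and the pot yaw is about -13°. Both tabs sit near R 0.145 m at z 0.084 m, which agrees with the given 0.0836 m. Plan: close the fingers and line tool x up with the radial direction. I'll tilt the tool 20° so the gripper body stays outside the pot, then push down.

```bash
cat >> h.py <<'E'
from scipy.spatial.transform import Rotation as Ro
C=np.array([.5407,-.0004]);rl=np.array([.227,.974])
def row(side,R,z,tilt=20):   # side +1 left, -1 right -> shift mm / turn deg in tool axes
    s=manip.get_state();q=s['ee_rot'];A=Ro.from_quat([q[1],q[2],q[3],q[0]])
    u=np.r_[rl,0];t=np.radians(tilt)
    Z=np.array([0,0,-1])*np.cos(t)-side*u*np.sin(t)
    X=u*np.cos(t)-side*np.array([0,0,1])*np.sin(t)
    B=Ro.from_matrix(np.stack([X,np.cross(Z,X),Z],1))
    p=np.r_[C+side*R*rl,z]
    return np.round(A.inv().apply(p-s['position']),4),np.round((A.inv()*B).as_rotvec(degrees=True),2)
E
python3 -c "
from h import *
print(row(-1,.147,.14))"
```

```text
(array([ 0.4337, -0.2747,  0.0911]), array([ 10.05,  18.2 , -57.44]))
```

```bash
r='[0.434,-0.275,0.091,10.05,18.2,-57.4]'; python3 -m crank '[[0.434,-0.275,0.03,10.05,18.2,-57.4],[0.434,-0.275,0.03,10.05,18.2,-57.4],[0.434,-0.275,0.03,10.05,18.2,-57.4],[0.434,-0.275,0.03,10.05,18.2,-57.4],[0.434,-0.275,0.03,10.05,18.2,-57.4],[0.434,-0.275,0.03,10.05,18.2,-57.4],[0.434,-0.275,0.03,10.05,18.2,-57.4],[0.434,-0.275,0.03,10.05,18.2,-57.4],[0.434,-0.275,0.03,10.05,18.2,-57.4],[0.434,-0.275,0.03,10.05,18.2,-57.4],[0.434,-0.275,0.091,10.05,18.2,-57.4],[0.434,-0.275,0.091,10.05,18.2,-57.4],[0.434,-0.275,0.091,10.05,18.2,-57.4]]' 0
python3 -c "
from h import *
grab('side','side1');print(manip.get_state()['width'],manip.get_state()['qpos'])
for R,z in((.147,.1),(.147,.07),(.145,.05),(.140,.032),(.147,.12)):print(R,z,*row(-1,R,z))"
```

```text
clock: 1.72
position: [0.5078, -0.1446, 0.1412]
ee_rot: [-0.107, 0.772, 0.611, 0.136]
contact_force: [-0.0, -0.2, -0.2]
width: -0.0001
3.4522907386664523e-06 [-0.63360118  0.32142192  1.73457091  0.33933691  1.24275321 -0.53837159]
0.147 0.1 [-0.0134 -0.0014  0.0396] [ 0.19  0.04 -0.08]
0.147 0.07 [-0.0236 -0.0014  0.0678] [ 0.19  0.04 -0.08]
0.145 0.05 [-0.0286 -0.0015  0.0873] [ 0.19  0.04 -0.08]
0.14 0.032 [-0.03   -0.0016  0.1059] [ 0.19  0.04 -0.08]
0.147 0.12 [-0.0065 -0.0013  0.0208] [ 0.19  0.04 -0.08]
```

View pics/side1.png

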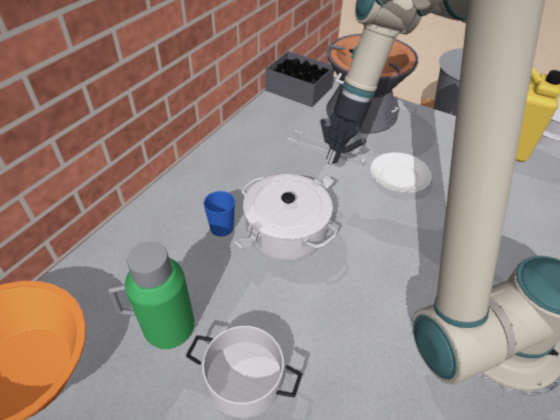

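The side view shows the closed fingertips at about (332,160), straight above the right tab at (326,182), with the gripper leaning outward. I'll push now.

```bash
python3 -m crank '[[-0.0134,-0.0014,0.0396,0,0,0],[-0.017,-0.0014,0.049,0,0,0],[-0.020,-0.0014,0.058,0,0,0],[-0.0236,-0.0014,0.068,0,0,0],[-0.0255,-0.0014,0.075,0,0,0],[-0.027,-0.0014,0.081,0,0,0],[-0.0286,-0.0015,0.087,0,0,0]]'
python3 -m crank '[[-0.0002,0,0.005,0,0,0],[-0.0005,0,0.010,0,0,0],[-0.001,0,0.015,0,0,0],[-0.0014,0,0.0186,0,0,0],[-0.0014,0,0.0186,0,0,0]]'
python3 -c "
from h import *
for R,z in((.14,.032),(.15,.05),(.155,.15)):print(R,z,*row(-1,R,z))"
```

```text
clock: 2.65
position: [0.5086, -0.1417, 0.0517]
ee_rot: [-0.106, 0.772, 0.611, 0.138]
contact_force: [-0.6, 1.6, 4.7]
width: -0.0001
clock: 3.28
position: [0.5097, -0.1366, 0.0333]
ee_rot: [-0.106, 0.772, 0.611, 0.138]
contact_force: [0.3, -0.3, -0.6]
width: -0.0003
0.14 0.032 [-0.0008 -0.0007  0.0011] [ 0.26 -0.04 -0.08]
0.15 0.05 [-0.004  -0.0006 -0.0193] [ 0.26 -0.04 -0.08]
0.155 0.15 [ 0.0256 -0.0002 -0.1149] [ 0.26 -0.04 -0.08]
```

The force has dropped to zero, so the clip probably snapped. I'll retreat and check.

```bash
python3 -m crank '[[-0.004,0,-0.019,0,0,0],[0,0,-0.06,0,0,0],[0.02,0,-0.115,0,0,0],[0.03,0,-0.17,0,0,0],[0.05,0,-0.23,0,0,0],[0.05,0,-0.23,0,0,0]]'
python3 -c "
from h import *
d=grab('top','top2');W=cloud(d)
R=np.linalg.norm(W[...,:2]-C,axis=-1)
k=(W[...,2]>.122)&(W[...,2]<.145)&(R<.08);print('knob',k.sum(),W[k].mean(0))
print(row(1,.147,.24),row(1,.147,.14))
im=cv2.resize(d['frame'][100:270,190:390],None,fx=4,fy=4);cv2.imwrite('pics/c2.png',im[:600])"
```

```text
clock: 4.03
position: [0.5037, -0.169, 0.2717]
ee_rot: [-0.101, 0.772, 0.612, 0.139]
contact_force: [-0.6, -0.2, -0.8]
width: -0.0001
knob 176 [ 5.40713627e-01 -3.78919115e-04  1.32409447e-01]
(array([ 0.2903, -0.002 ,  0.1357]), array([  0.54, -39.89,  -0.18])) (array([ 0.2563, -0.0029,  0.2297]), array([  0.54, -39.89,  -0.18]))
```

View pics/c2.png

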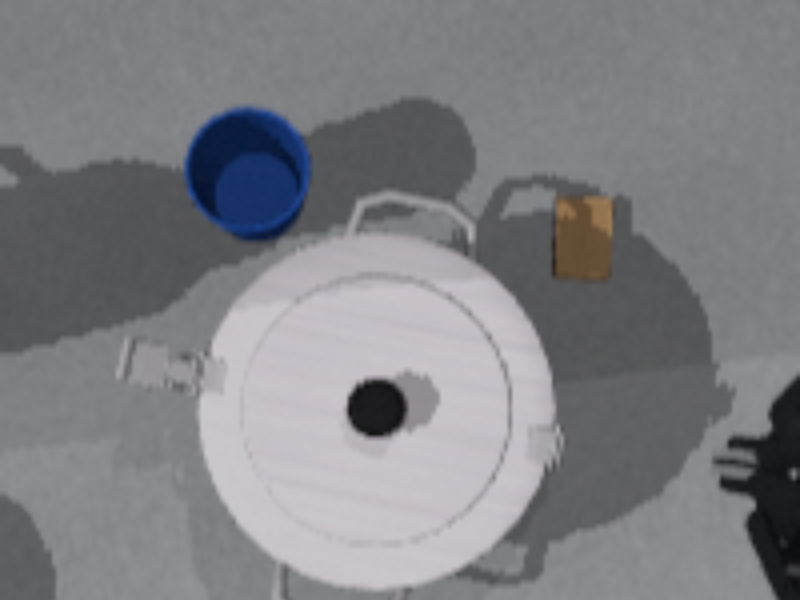

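The right clip now hangs against the wall at (560,445) in the crop, and the pot has not moved. Next is the left side, passing high over the pot.

```bash
python3 -m crank '[[0.290,-0.002,0.135,0.5,-39.9,0],[0.290,-0.002,0.135,0.5,-39.9,0],[0.290,-0.002,0.135,0.5,-39.9,0],[0.290,-0.002,0.135,0.5,-39.9,0],[0.290,-0.002,0.135,0.5,-39.9,0],[0.290,-0.002,0.135,0.5,-39.9,0],[0.290,-0.002,0.135,0.5,-39.9,0],[0.256,-0.003,0.230,0.5,-39.9,0],[0.256,-0.003,0.230,0.5,-39.9,0],[0.256,-0.003,0.230,0.5,-39.9,0]]'
python3 -c "
from h import *
grab('side','side3')
for R,z in((.147,.1),(.147,.07),(.145,.05),(.140,.032)):print(R,z,*row(1,R,z))"
```

```text
clock: 5.32
position: [0.5713, 0.1392, 0.1372]
ee_rot: [0.107, 0.773, 0.61, -0.14]
contact_force: [-0.1, -0.3, 1.0]
width: -0.0002
0.147 0.1 [0.0164 0.0003 0.0361] [-0.19  0.15 -0.28]
0.147 0.07 [0.0267 0.0003 0.0642] [-0.19  0.15 -0.28]
0.145 0.05 [0.0318 0.0003 0.0837] [-0.19  0.15 -0.28]
0.14 0.032 [0.0333 0.0004 0.1023] [-0.19  0.15 -0.28]
```

View pics/side3.png

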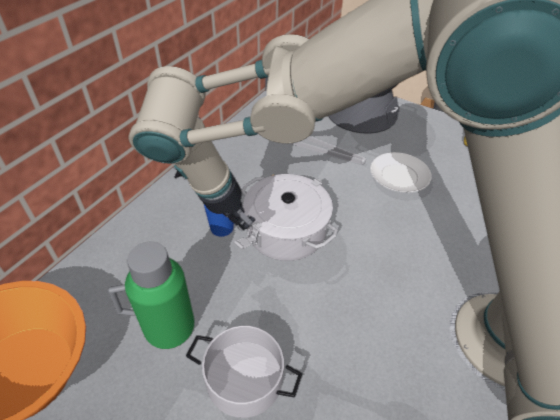

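The fingertips are at about (245,222), above the left tab at (240,240). The gripper body clears the cup sideways by about 4 cm or more. I'll push now.

```bash
python3 -m crank '[[0.0164,0.0003,0.036,0,0,0],[0.020,0.0003,0.0455,0,0,0],[0.0235,0.0003,0.055,0,0,0],[0.0267,0.0003,0.064,0,0,0],[0.0285,0.0003,0.071,0,0,0],[0.030,0.0003,0.077,0,0,0],[0.0318,0.0003,0.084,0,0,0]]'
python3 -m crank '[[0.0002,0,0.005,0,0,0],[0.0005,0,0.010,0,0,0],[0.001,0,0.015,0,0,0],[0.0014,0,0.0186,0,0,0],[0.0014,0,0.0186,0,0,0]]'
python3 -m crank '[[0.004,0,-0.019,0,0,0],[0,0,-0.06,0,0,0],[-0.01,0,-0.115,0,0,0],[-0.02,0,-0.17,0,0,0],[-0.03,0,-0.23,0,0,0],[-0.03,0,-0.23,0,0,0]]'
python3 -c "
from h import *
d=grab('top','top4');W=cloud(d);W0=cloud(dict(np.load('pics/top0.npz')))
for w in(W0,W):
    R=np.linalg.norm(w[...,:2]-C,axis=-1)
    k=(w[...,2]>.122)&(w[...,2]<.145)&(R<.08);print('knob',k.sum(),w[k].mean(0))
cv2.imwrite('pics/c4.png',d['frame'])"
```

```text
clock: 6.25
position: [0.5753, 0.1399, 0.0534]
ee_rot: [0.11, 0.773, 0.61, -0.136]
contact_force: [-0.7, -1.1, 4.7]
width: 0.0001
clock: 6.88
position: [0.5738, 0.1348, 0.0349]
ee_rot: [0.109, 0.773, 0.61, -0.137]
contact_force: [-0.8, -0.9, -0.1]
width: 0.0003
clock: 7.62
position: [0.5877, 0.1861, 0.2668]
ee_rot: [0.112, 0.774, 0.61, -0.131]
contact_force: [-0.2, 0.5, 0.3]
width: 0.0
knob 177 [ 5.40735170e-01 -3.82569134e-04  1.32238106e-01]
knob 177 [ 5.40714122e-01 -3.77986692e-04  1.32651141e-01]
```

View pics/c4.png

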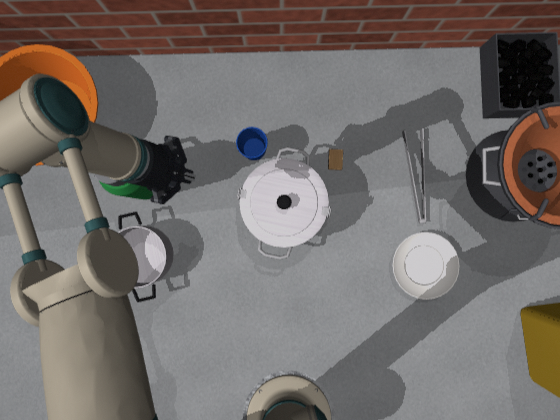

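Both tabs are gone from the top view: left at (241,192), right at (327,210). The arm hides the flask and the small pot, so I'll move back over to the right for a full check.

```bash
python3 -c "
from h import *
print(row(-1,.17,.29))"
```

```text
(array([-3.487e-01, -2.000e-04,  9.890e-02]), array([ 0.43, 40.  , -0.3 ]))
```

```bash
python3 -m crank '[[-0.06,0,-0.02,0,0,0],[-0.349,0,0.099,0,40,0],[-0.349,0,0.099,0,40,0],[-0.349,0,0.099,0,40,0],[-0.349,0,0.099,0,40,0],[-0.349,0,0.099,0,40,0],[-0.349,0,0.099,0,40,0],[-0.349,0,0.099,0,40,0],[-0.349,0,0.099,0,40,0]]'
python3 -c "
from h import *
a=cv2.imread('pics/side0.png');d=grab('side','side5')['frame'];e=grab('top','top5')['frame']
for f,g in((a,d),(cv2.imread('pics/top0.png'),e)):
    for n,lo,hi in(('green',(45,90,30),(80,255,255)),('blue',(105,140,40),(130,255,255)),('match',(10,90,70),(25,255,200))):
        for i in(f,g):
            m=cv2.inRange(cv2.cvtColor(i,cv2.COLOR_BGR2HSV),lo,hi);_,_,st,c=cv2.connectedComponentsWithStats(m);k=[j for j in range(1,len(st)) if 100<st[j,4]<6000];print(n,[(st[j,4],c[j].round(1)) for j in k][:3])
cv2.imwrite('pics/c5.png',np.hstack([cv2.resize(d,(400,300)),cv2.resize(e,(400,300))]))
cv2.imwrite('pics/c5b.png',cv2.resize(np.hstack([a[160:270,220:350],d[160:270,220:350]]),None,fx=3,fy=3))"
```

```text
clock: 8.8
position: [0.5023, -0.1644, 0.2897]
ee_rot: [-0.106, 0.772, 0.612, 0.139]
contact_force: [-0.5, 0.9, -0.9]
width: -0.0002
green [(np.int32(3653), array([162.8, 309.3]))]
green [(np.int32(3653), array([162.8, 309.3]))]
blue [(np.int32(1082), array([219.9, 212.2]))]
blue [(np.int32(1081), array([219.9, 212.2]))]
match [(np.int32(2054), array([372.7,  55.8])), (np.int32(138), array([549.6,  94.6])), (np.int32(1007), array([533.7, 131.3]))]
match [(np.int32(177), array([340.6,  47.7])), (np.int32(558), array([397.2,  59.3])), (np.int32(326), array([472.1, 124.8]))]
green [(np.int32(1710), array([139.3, 176.9]))]
green [(np.int32(1704), array([139.3, 176.9]))]
blue [(np.int32(788), array([251.6, 142.8]))]
blue [(np.int32(792), array([251.6, 142.7]))]
match [(np.int32(315), array([528.7, 132.8])), (np.int32(350), array([550.8, 139.8])), (np.int32(164), array([511.9, 151. ]))]
match [(np.int32(398), array([551.9, 138.9])), (np.int32(525), array([520.6, 142.6])), (np.int32(263), array([335.3, 158.9]))]
```

View pics/c5.png

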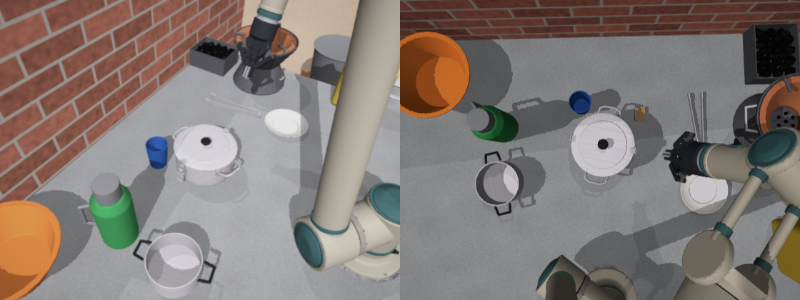

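View pics/c5b.png

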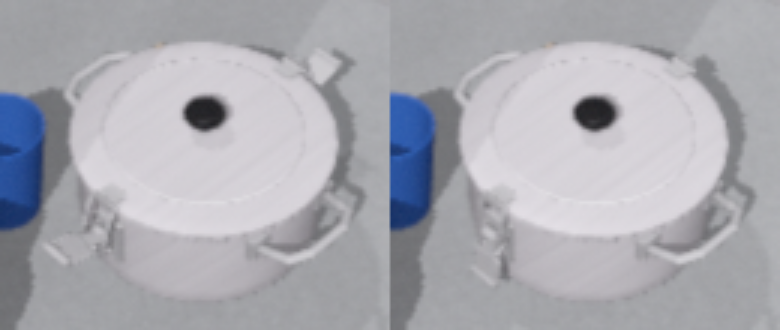

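The side crops show the left lever hanging down at (490,268), and the right tab is gone. A quick depth check of the left lever's angle comes before handing in.

```bash
python3 -c "
from h import *
np.set_printoptions(precision=3,suppress=True)
W=cloud(dict(np.load('pics/side5.npz')))
D=W[...,:2]-C;a=D@rl;t=D@np.array([rl[1],-rl[0]])
for z in np.arange(.015,.08,.008):
    m=(abs(t)<.011)&(a>.09)&(a<.17)&(W[...,2]>z)&(W[...,2]<z+.008)
    print(round(z+.004,3),m.sum(),np.sort(a[m])[-8:])
W=cloud(dict(np.load('pics/top5.npz')));D=W[...,:2]-C;a=-(D@rl);t=D@np.array([rl[1],-rl[0]])
m=(abs(t)<.015)&(a>.1)&(a<.17)&(W[...,2]>.012)&(W[...,2]<.1);print('right',np.c_[a[m],W[m][:,2]])
"
```

```text
0.019 5 [0.097 0.099 0.099 0.1   0.1  ]
0.027 27 [0.122 0.122 0.122 0.122 0.123 0.123 0.123 0.123]
0.035 18 [0.119 0.119 0.119 0.119 0.119 0.12  0.12  0.12 ]
0.043 20 [0.117 0.117 0.118 0.118 0.118 0.118 0.118 0.118]
0.051 23 [0.116 0.116 0.117 0.117 0.117 0.118 0.118 0.118]
0.059 17 [0.114 0.115 0.115 0.115 0.115 0.115 0.115 0.116]
0.067 12 [0.112 0.114 0.114 0.114 0.114 0.114 0.115 0.116]
0.075 37 [0.114 0.114 0.115 0.115 0.115 0.116 0.116 0.116]
0.083 24 [0.106 0.106 0.106 0.109 0.11  0.11  0.113 0.115]
right [[0.121 0.026]
 [0.12  0.029]
 [0.12  0.028]
 [0.121 0.028]
 [0.112 0.075]
 [0.119 0.029]
 [0.107 0.078]
 [0.12  0.029]
 [0.113 0.053]
 [0.116 0.047]
 [0.12  0.03 ]]
```

Outer face of the left lever: slope (0.120-0.1145)/(0.035-0.063), about 8–10° off the wall, which matches shut. The right lever's end is at R 0.120, z 0.028, the same as the left.

```bash
python3 -c "
from rig import job
print(job.sign_off())"
```

```text
the job is handed in; nothing more can be done
None
```

I pushed both clip levers over their dead points with the closed fingertips, tilted 20° outward. Both are snapped shut, and I handed the job in with the robot clock at about 9 s of the 40 s allowed.

- **Clips:** depth readings show the left lever hanging about 8–10° off the wall. The right lever's end is at the same place, about 120 mm from the pot axis and 28 mm above the ledge. I could not read the joint values directly.
- **Pot:** the lid knob stayed within 0.5 mm of its starting position.
- **Bystanders:** the flask and cup centroids are unchanged to 0.1 pixel. The matchbox, tongs, plate and small sufuria look unmoved in the last pictures, but I checked them only by eye. My colour check of the matchbox was not usable, because the mask did not pick it out in the starting pictures.
- **Contact:** the arm is clear of everything. The tool force read only a few newtons while pushing and about zero afterwards.

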